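Find the concealed catch of the insert chest and pop its lid

ROBOT

A 6-joint arm with a two-finger parallel gripper is mounted at the origin on the work surface. World frame = base frame: x ahead of the robot, y to its left, z up, the work surface at z = 0. Lengths are in m, angles in rad, forces in N, time in s.
With the tool pointing down it reaches from about 0.325 to 1 m from the base axis. Payload 5.1 kg.
Tool frame: the origin (TCP) lies between the finger pads; the fingertips stand 14 mm ahead of it and the grasp point (between the pads) lies 5 mm behind it (r.tip_extent is the distance from the TCP to the fingertips, in m); z points along the fingers, y is the line along which they close (so a half turn about z gives the same grasp; the last joint's range is limited). The gripper opens to 85 mm and grips with 20 to 120 N. Pads are 22 mm wide; open, the fingers measure 114 mm over their backs; the gripper's body (76 mm by 85 mm) begins 54 mm behind the grasp point. The pads swing forward as they close: fully open they stand 13 mm farther back than shut.
Start: joints at [-1.202, 0.124, 1.65, -0, 1.367, -0.083], TCP at [0.284, -0.585, 0.245] pointing down, gripper open.
Joint ranges: [-2.61, 2.61], [-1.02, 2.33], [0.03, 2.71], [-1.35, 4.49], [0.32, 2.68], [-2.91, 2.91]. Speed limits (rad/s): [2.57, 2.57, 3.14, 3.14, 3.14, 3.14].

INTERFACE

Orientations are given as a rotation vector (axis times angle).
In Python, from cell import r, viewer, workorder gives the robot as it stands.
- The arm moves only by the tool send_rows, never from a script. Its arguments are lists of equal length, an entry for each row: "offset": the shift along the world's x, y, z as a fraction of full scale, a list of three; "turn": the turn about the world's z as a fraction of full scale. A call has 1 to 8 rows; each row shifts and turns the commanded pose from where the row before left it; what a row does not reach is not made up. Full scale, the value 1, is 20 mm for a shift and 0.1 rad for a turn. A row lasts 1/10 s, in which the tool goes at most 50 mm and 8.59 degrees, less where a joint would pass 70% of its speed; a pose out of reach is approached as far as the arm can. A call with a number of a shift or a turn outside -1 to 1 is refused whole. A call with a gripper value outside its range is refused whole. "claw" is the closure, from 0 (fully open) to 1 (shut), set as the call begins (left out, the last holds). The fingers move at their own pace and stop on an object; "squeeze" is the grip in N (left out, the last holds). Time passes only in rows, so rows that do not move let the fingers close. It gives the time, the measured TCP pose, the force, the opening and the grip force at its end, in the units of the state.
- r.sense(): the state, without advancing time (a new reading comes with each control period).
- viewer.grab_frame(name): name is "scene" or "side" or "wrist"; returns (picture, depth): 420x560x3 uint8, red, green, blue; 420x560 float32, m along the optical axis (not along the pixel's ray), 0 where there is no reading.
- viewer.get_calibration(name): a dict with "mtx" (3x3 intrinsics, pixels), "world_to_cam" (4x4, takes a point from world to camera coordinates). Camera axes: x right, y up, looking along -z (the intrinsics and any distortion apply to the point x, -y, -z); pixel columns grow to the right and rows downward; lengths in m; the calibration is good to about 2 mm. A picture is of the moment at which its call begins: read the wrist's pose just before it. get_calibration takes no time and is no camera call; for the wrist camera it gives the pose at the moment of the call.
- workorder.hand_in(): hands the job in; it is judged then, once.
The state is a dict: "clock": time; "joint_pos": joint angles; "qvel": joint speeds; "joint_torque": joint torques, N m; "ee_pos": TCP position; "tcp_rot": TCP orientation; "force": force on the tool from outside, world axes, zero at the start; "wrist_torque": the same for the moment, N m; "width": finger opening in m; "finger_force": force on a finger pad.
Only numpy, scipy, OpenCV 4.12 (cv2) and the standard library are available. Lean on these libraries where they do the work, as an engineer would, in place of code of your own. Each camera call takes 0.05 s, during which the arm holds its last target. There are 200 camera calls.

TASK

Pop open the blue steel chest. One of the three look-alike grey plates let into the fascia along its front is the concealed catch, the other two are dead blanks: feel across them for the one that gives, press it in until the lid springs up, then draw back clear and let the lid rise all the way. Leave the loose parts on and around the chest where they stand.

Things in the scene. Friction and masses are not known exactly. Their poses are not given: they have to be found in the camera images.
- chest: blue steel chest fixed to the bench, 280 mm deep (its x), 400 wide (its y), 110 high. Origin: centre of its underside, at bench level; z up; its front faces its own -x, towards the robot. Its flat top lies at z = 110 mm: in front a fixed fascia strip (x -140 to -64 mm, full width), behind it the lid (x -62 to +134 mm), flush with it
- fascia (a point): middle of the fascia's top face (x = -102, y = 0, z = 110 mm in the chest's frame), chest's axes. The fascia has three equal cut-outs, 45 mm in x by 49 mm in y, centred here and at 120 mm to either side along y. A grey plate fills each, 1 mm gap around, its face 2.5 mm below the fascia's top. One is the release, anew in each run; the others are rigid blanks that look and sit the same
- release (a joint): how far the release plate is pressed in, m: 0 at rest, 0.005 at its stop. It goes straight down; its spring gives from about 1.8 N, takes about 6 N at the stop, and pushes it back. Past about 0.0031 the catch lets the lid go. It does not tell which of the three plates it is
- lid (a joint): angle of the sprung grey lid, rad: 0 shut and latched (cannot be raised then), 1.25 fully up at its stop. Hinged along the chest's rear edge (x = +134, z = 110 mm), front edge 196 mm from there. Once let go, its spring raises it in about 3 s, about 3 N at the front edge, and it stays up. Keep the plate pressed for about 0.3 s until the lid has started
- bushing_mid (a point): bystander: loose brass bushing, 28 mm across, 22 mm high, standing on the fascia between the middle plate and the one at y = +120 mm; point at its centre, half-way up, z up
- tool_holder_mid (a point): bystander: loose steel tool holder standing on the bench in front of the chest, 62 mm across its flange, 66 mm high; point on its axis half-way up
- bearing_mid (a point): bystander: loose steel bearing ring lying flat on the bench in front of the chest, 52 mm across, 15 mm high; point at its centre
- parts_bin_mid (a point): bystander: loose blue parts bin with pins in it on the bench at the chest's +y side, 160 x 110 mm, 60 mm high; point at its centre, half-way up

How it is judged:
By the outcome, as a careful person would: the job done as asked, in the order asked, and still so for the second after the job is handed in, with the robot touching nothing.
It also fails if it takes over 48 s, if anything falls off the work surface, if the arm or the gripper's body presses on something with over 40 N, if the wrist force passes 120 N, or if a joint passes its speed limit or range.

## Working session

There is one attempt and no reset: what is moved stays moved. The work goes in short steps, Python scripts to look and compute and a tool call to move; the robot and the scene stay as the last step left them, time stands still between calls to the robot, and variables do not carry over. Pictures are saved under pics/ and viewed, at most 10 in all, crops included, and the job is handed in when it is done.

Besides the shell and the picture viewer there is one more tool, called as name([rows], argument=value, ...), one row to a line, values as JSON. send_rows: Moves the arm, as the interface text tells. Its arguments: {"type":"object","properties":{"offset":{"type":"array","items":{"type":"array","items":{"type":"number","minimum":-1,"maximum":1}}},"turn":{"type":"array","items":{"type":"number","minimum":-1,"maximum":1}},"claw":{"type":"number"},"squeeze":{"type":"number"}},"required":["offset","turn"]}

```bash
mkdir -p pics; python3 - <<'E'
from cell import r, viewer
import cv2,numpy as np
s=r.sense();print(s['clock'],s['ee_pos'],s['tcp_rot'],s['width'],s['force'])
for n in ['scene','side']:
    p,d=viewer.grab_frame(n);cv2.imwrite(f'pics/{n}0.png',p[:,:,::-1]);np.savez(f'{n}0.npz',p=p,d=d,**viewer.get_calibration(n))
    print(viewer.get_calibration(n))
E
```

```text
0.0 [ 0.28353649 -0.5842648   0.24405499] [-3.05981098e+00 -7.03209348e-01  4.73838755e-04] 0.08501896161309824 [-0.26055354 -0.11920413 -0.0827461 ]
{'mtx': array([[495.84070173,   0.        , 281.58113817],
       [  0.        , 495.84070173, 201.273305  ],
       [  0.        ,   0.        ,   1.        ]]), 'world_to_cam': array([[-0.10571736,  0.99432868,  0.01158948, -0.04767522],
       [-0.7985524 , -0.09183602,  0.59487832,  0.45679072],
       [ 0.5925689 ,  0.05363416,  0.80373221, -1.45229324],
       [ 0.        ,  0.        ,  0.        ,  1.        ]])}
{'mtx': array([[407.39618387,   0.        , 284.24303646],
       [  0.        , 407.39618387, 211.15484728],
       [  0.        ,   0.        ,   1.        ]]), 'world_to_cam': array([[-0.82930728, -0.55859029,  0.01504421,  0.57457995],
       [ 0.36063178, -0.51445614,  0.77799717, -0.26142333],
       [-0.42684208,  0.65062414,  0.62808763, -0.5828755 ],
       [ 0.        ,  0.        ,  0.        ,  1.        ]])}
```

View pics/scene0.png

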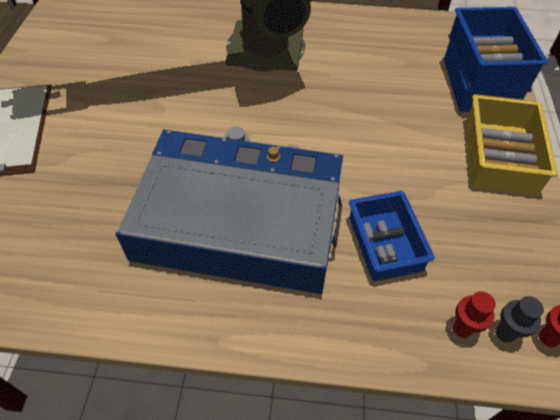

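View pics/side0.png

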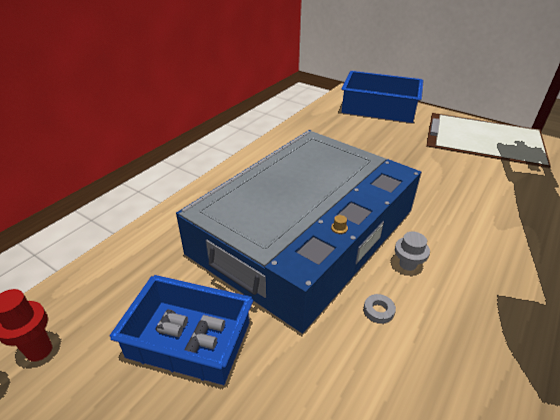

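The scene view shows plates near (193,147), (247,156), (303,163) and the bushing at (273,154). The side view shows plates at (387,183), (354,213), (317,250), the holder at (411,252), and the ring at (380,308). Next I cast rays onto the top plane.

```bash
cat > h.py <<'E'
import numpy as np,cv2
def ray(c,px,z):
    K=c['mtx'];W=c['world_to_cam'];v=np.linalg.inv(K)@[px[0],px[1],1];v=np.array([v[0],-v[1],-v[2]])
    R=W[:3,:3];o=-R.T@W[:3,3];d=R.T@v
    return o+d*(z-o[2])/d[2]
def plate(p,seed,rad=14):
    hsv=cv2.cvtColor(p,cv2.COLOR_RGB2HSV);m=((hsv[...,1]<80)&(hsv[...,2]>50)).astype(np.uint8)
    n,l,st,ce=cv2.connectedComponentsWithStats(m,connectivity=4)
    k=l[seed[1],seed[0]];x,y,w,h,a=st[k]
    return k,ce[k],(x,y,w,h,a),l==k
E
python3 - <<'E'
from h import *
S={'scene':[(193,147),(247,156),(303,163)],'side':[(387,183),(357,213),(317,250)]}
for n in S:
    c=np.load(n+'0.npz');P=[]
    for s in S[n]:
        k,ce,b,m=plate(c['p'],s);q=ray(c,ce,.1075);P.append(q);print(n,k,b,q.round(4))
    dv=P[2]-P[0];print('span',np.linalg.norm(dv),'yaw',np.arctan2(-dv[0],dv[1]))
c=np.load('side0.npz')
print('holder top',ray(c,(412,240),.066),'ring',ray(c,(380,308),.0075),'bushing top',ray(c,(341,218),.132),ray(np.load('scene0.npz'),(273,150),.132))
E
```

```text
scene 78 (np.int32(180), np.int32(139), np.int32(26), np.int32(17), np.int32(326)) [ 0.5164 -0.0899  0.1075]
scene 79 (np.int32(235), np.int32(147), np.int32(26), np.int32(17), np.int32(344)) [0.5256 0.0295 0.1075]
scene 85 (np.int32(291), np.int32(154), np.int32(25), np.int32(19), np.int32(359)) [0.5346 0.1491 0.1075]
span 0.2397399516769084 yaw -0.07571454308583464
side 43 (np.int32(372), np.int32(174), np.int32(29), np.int32(18), np.int32(294)) [ 0.5168 -0.0912  0.1075]
side 50 (np.int32(338), np.int32(202), np.int32(33), np.int32(23), np.int32(387)) [0.5253 0.0286 0.1075]
side 93 (np.int32(297), np.int32(237), np.int32(38), np.int32(28), np.int32(562)) [0.5348 0.1494 0.1075]
span 0.2412654361593361 yaw -0.07435161814927115
holder top [ 0.42500191 -0.01003931  0.066     ] ring [0.42191358 0.11480372 0.0075    ] bushing top [0.52681874 0.08267931 0.132     ] [0.5273613  0.08456524 0.132     ]
```

send_rows([
  [0.45, 0.99, 0],
  [0.45, 0.99, 0],
  [0.45, 0.99, 0],
  [0.45, 0.99, 0],
  [0.45, 0.99, 0],
  [0.45, 0.99, 0],
  [0.45, 0.99, 0],
  [0.45, 0.99, 0],
], turn=[-0.66, -0.66, -0.66, -0.66, -0.66, -0.66, -0.66, -0.65], claw=1, squeeze=20)

```text
clock: 0.9
ee_pos: [0.3558, -0.4253, 0.2447]
tcp_rot: [-3.138, 0.122, 0.001]
force: [0.1, 1.0, -0.8]
width: -0.0
finger_force: 0.0
```

send_rows([
  [0.45, 0.99, 0],
  [0.45, 0.99, 0],
  [0.45, 0.99, 0],
  [0.45, 0.99, 0],
  [0.45, 0.99, 0],
  [0.45, 0.99, 0],
  [0.45, 0.99, 0],
  [0.45, 0.99, 0],
], turn=[0, 0, 0, 0, 0, 0, 0, 0])

```text
clock: 1.7
ee_pos: [0.4278, -0.2669, 0.2448]
tcp_rot: [-3.139, 0.118, 0.001]
force: [0.7, -0.1, -0.0]
width: 0.0
finger_force: 0.0
```

send_rows([
  [0.45, 0.99, 0],
  [0.45, 0.99, 0],
  [0.45, 0.99, 0],
  [0.45, 0.99, 0],
  [0.45, 0.99, 0],
  [0.45, 0.99, 0],
  [0.45, 0.99, 0],
  [0, 0, 0],
], turn=[0, 0, 0, 0, 0, 0, 0, 0])

```text
clock: 2.5
ee_pos: [0.491, -0.1276, 0.2448]
tcp_rot: [-3.139, 0.114, 0.001]
force: [-0.5, -0.1, -0.6]
width: -0.0001
finger_force: 0.0
```

```bash
python3 - <<'E'
from cell import r, viewer
from h import *
s=r.sense();print(s['clock'],s['ee_pos'],s['tcp_rot'],s['width'],s['force'],r.tip_extent)
c=viewer.get_calibration('wrist');p,d=viewer.grab_frame('wrist');cv2.imwrite('pics/w1.png',p[:,:,::-1]);np.savez('w1.npz',p=p,d=d,**c)
E
```

```text
2.5 [ 0.49102351 -0.12762449  0.24477459] [-3.13877150e+00  1.13500327e-01  1.23120913e-03] -0.00010553689468475876 [-0.51100946 -0.14418208 -0.58682735] 0.014
```

View pics/w1.png

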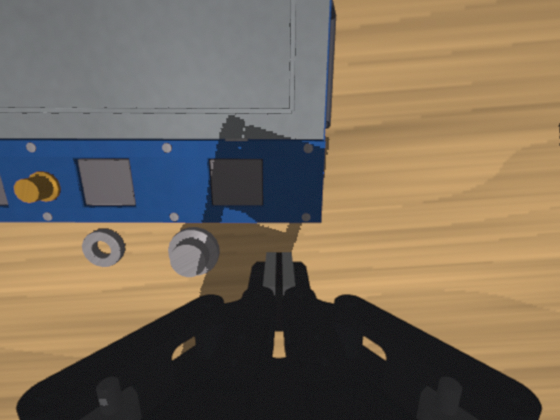

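The wrist view shows the right-hand plate at (236,182) in shadow, the middle one at (106,182), the bushing at (37,187), and the holder and ring below the fascia. I'll cross-check positions with it.

```bash
python3 - <<'E'
from h import *
c=np.load('w1.npz');W=c['world_to_cam']
print('cam',-W[:3,:3].T@W[:3,3])
for q in [(236.5,182.5),(106,182)]: print(ray(c,q,.1075).round(4))
k,ce,b,m=plate(c['p'],(106,182));print(b,ray(c,ce,.1075))
print('bush',ray(c,(42,187),.121))
for x,y in [(236,182),(106,182)]:
    print(c['d'][y,x], W[:3,:3].T@(np.array([(x-c['mtx'][0,2])/c['mtx'][0,0]*c['d'][y,x],-(y-c['mtx'][1,2])/c['mtx'][1,1]*c['d'][y,x],-c['d'][y,x]])-W[:3,3]))
E
```

```text
cam [ 0.56423646 -0.1334069   0.37342177]
[ 0.5166 -0.0906  0.1075]
[0.5257 0.0298 0.1075]
(np.int32(78), np.int32(159), np.int32(58), np.int32(47), np.int32(2383)) [0.52589074 0.02928776 0.1075    ]
bush [0.5273222  0.07899934 0.121     ]
0.26805162 [ 0.51729564 -0.09038387  0.10851155]
0.26889932 [0.52576654 0.02960282 0.1078049 ]
```

send_rows([
  [0.5, 0.94, 0],
  [0.5, 0.94, 0],
  [0, 0, -0.8],
  [0, 0, -1],
  [0, 0, -1],
  [0, 0, -1],
  [0, 0, -1],
  [0, 0, 0],
], turn=[0, 0, 0, 0, 0, 0, 0, 0])

```text
clock: 3.35
ee_pos: [0.5074, -0.0922, 0.1447]
tcp_rot: [-3.138, 0.12, 0.013]
force: [-1.2, -0.2, 0.6]
width: 0.0001
finger_force: 0.0
```

send_rows([
  [0, 0, 0],
  [0, 0, 0],
], turn=[0, 0])

```text
clock: 3.55
ee_pos: [0.5112, -0.0925, 0.1504]
tcp_rot: [3.139, -0.119, 0.002]
force: [0.2, -0.7, 0.7]
width: 0.0002
finger_force: 0.0
```

send_rows([
  [0, 0.1, -0.5],
  [0, 0, -0.5],
  [0, 0, -0.25],
  [0, 0, 0],
  [0, 0, 0],
], turn=[0, 0, 0, 0, 0])

```text
clock: 4.05
ee_pos: [0.5106, -0.0897, 0.1241]
tcp_rot: [-3.139, 0.118, 0.001]
force: [-0.2, 0.5, -0.0]
width: -0.0001
finger_force: 0.0
```

send_rows([
  [0, 0, -0.1],
  [0, 0, -0.1],
  [0, 0, 0],
  [0, 0, 0],
], turn=[0, 0, 0, 0])

```text
clock: 4.45
ee_pos: [0.5112, -0.0899, 0.1208]
tcp_rot: [3.139, -0.118, 0.002]
force: [-0.4, -0.3, 1.5]
width: 0.0001
finger_force: 0.8
```

send_rows([
  [0, 0, -0.05],
  [0, 0, 0],
  [0, 0, 0],
], turn=[0, 0, 0])

```text
clock: 4.75
ee_pos: [0.5111, -0.0899, 0.1199]
tcp_rot: [3.139, -0.118, 0.002]
force: [0.1, 0.2, 5.5]
width: -0.0002
finger_force: 2.6
```

send_rows([
  [0, 0, -0.05],
  [0, 0, 0],
  [0, 0, 0],
], turn=[0, 0, 0])

```text
clock: 5.05
ee_pos: [0.5112, -0.0899, 0.1188]
tcp_rot: [3.139, -0.118, 0.002]
force: [0.1, 0.7, 5.3]
width: -0.0003
finger_force: 2.6
```

send_rows([
  [0, 0, -0.05],
  [0, 0, 0],
  [0, 0, 0],
], turn=[0, 0, 0])

```text
clock: 5.35
ee_pos: [0.5111, -0.0899, 0.1176]
tcp_rot: [3.139, -0.118, 0.002]
force: [0.3, 0.7, 5.0]
width: 0.0003
finger_force: 2.4
```

```bash
python3 - <<'E'
from cell import r, viewer
from h import *
s=r.sense();print(s['clock'],s['ee_pos'],s['force'],s['wrist_torque'])
p,d=viewer.grab_frame('side');cv2.imwrite('pics/s2.png',cv2.resize(p[120:320,180:460,::-1],None,fx=2.5,fy=2.5))
E
```

```text
5.35 [ 0.51112943 -0.08985761  0.11763254] [0.28692167 0.72706457 5.03225335] [-0.03078153 -0.16289375 -0.01079329]
```

View pics/s2.png

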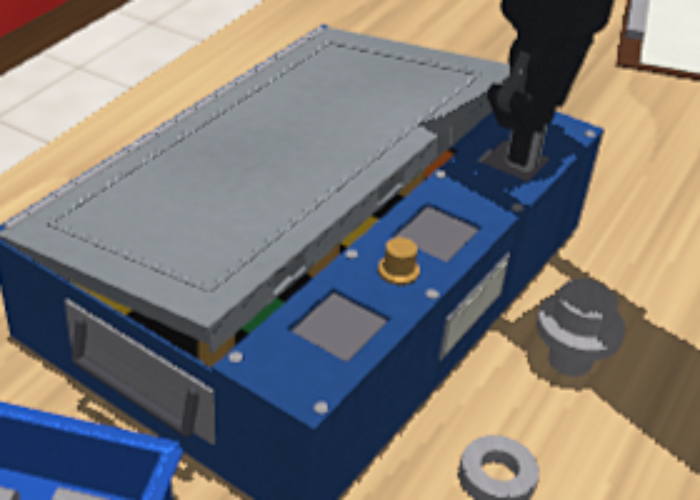

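The view shows the first plate was the release and the lid is rising, so I'm drawing back up and towards the robot.

send_rows([
  [-0.1, 0, 0.8],
  [-0.9, 0, 1],
  [-1, 0, 1],
  [-1, -0.5, 0.5],
  [-1, -1, 0.5],
  [-1, -1, 0.5],
  [0, -1, 0.5],
  [0, -1, 0.5],
], turn=[0, 0, 0, 0, 0, 0, 0, 0])

```text
clock: 6.2
ee_pos: [0.4094, -0.1801, 0.2223]
tcp_rot: [-3.138, 0.119, 0.003]
force: [-0.6, 0.9, -0.2]
width: 0.0
finger_force: 0.0
```

send_rows([
  [0, -1, 0],
  [0, -1, 0],
  [0, -1, 0],
  [0, -1, 0],
  [0, 0, 0],
  [0, 0, 0],
  [0, 0, 0],
  [0, 0, 0],
], turn=[0, 0, 0, 0, 0, 0, 0, 0])

```text
clock: 7.0
ee_pos: [0.4107, -0.259, 0.223]
tcp_rot: [-3.139, 0.117, 0.001]
force: [-0.8, 0.5, 0.1]
width: -0.0001
finger_force: 0.0
```

send_rows([
  [0, 0, 0],
  [0, 0, 0],
  [0, 0, 0],
  [0, 0, 0],
  [0, 0, 0],
  [0, 0, 0],
  [0, 0, 0],
  [0, 0, 0],
], turn=[0, 0, 0, 0, 0, 0, 0, 0])

```text
clock: 7.8
ee_pos: [0.4107, -0.2598, 0.2233]
tcp_rot: [-3.139, 0.118, 0.0]
force: [-0.5, -0.9, -0.3]
width: -0.0004
finger_force: 0.0
```

send_rows([
  [0, 0, 0],
  [0, 0, 0],
  [0, 0, 0],
  [0, 0, 0],
  [0, 0, 0],
  [0, 0, 0],
  [0, 0, 0],
  [0, 0, 0],
], turn=[0, 0, 0, 0, 0, 0, 0, 0])

```text
clock: 8.6
ee_pos: [0.4108, -0.2598, 0.2233]
tcp_rot: [3.139, -0.118, 0.0]
force: [0.4, 0.3, 0.0]
width: 0.0001
finger_force: 0.0
```

send_rows([
  [0, 0, 0],
  [0, 0, 0],
  [0, 0, 0],
  [0, 0, 0],
  [0, 0, 0],
  [0, 0, 0],
  [0, 0, 0],
  [0, 0, 0],
], turn=[0, 0, 0, 0, 0, 0, 0, 0])

```text
clock: 9.4
ee_pos: [0.4107, -0.2598, 0.2233]
tcp_rot: [-3.139, 0.118, 0.0]
force: [-0.3, 0.6, 0.3]
width: -0.0003
finger_force: 0.0
```

```bash
python3 - <<'E'
from cell import r, viewer
from h import *
s=r.sense();print(s['clock'],s['ee_pos'],s['force'])
p,d=viewer.grab_frame('side');cv2.imwrite('pics/s3.png',p[:,:,::-1])
E
```

```text
9.4 [ 0.41074386 -0.25977583  0.22329814] [-0.29710415  0.58263976  0.3269194 ]
```

View pics/s3.png

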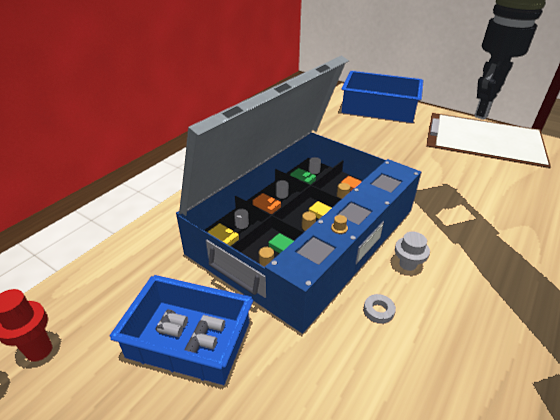

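The lid stands open with its front edge from (190,128) to (346,60). The bushing, holder, ring and bin haven't moved. I'll wait a little and confirm the lid has stopped before handing in.

send_rows([
  [0, 0, 0],
  [0, 0, 0],
  [0, 0, 0],
  [0, 0, 0],
  [0, 0, 0],
  [0, 0, 0],
  [0, 0, 0],
  [0, 0, 0],
], turn=[0, 0, 0, 0, 0, 0, 0, 0])

```text
clock: 10.25
ee_pos: [0.4107, -0.2598, 0.2233]
tcp_rot: [-3.139, 0.118, 0.0]
force: [0.1, 0.3, -0.1]
width: -0.0003
finger_force: 0.0
```

```bash
python3 - <<'E'
from cell import r, viewer, workorder
from h import *
p,d=viewer.grab_frame('side');q=cv2.imread('pics/s3.png')[:,:,::-1]
m=np.abs(p.astype(int)-q).max(2)>40;print('changed px',m.sum())
c=viewer.get_calibration('side')
# full-open front corner expected (1.25 rad), chest y=+-0.2
a=-.075;o=np.array([.5255,.029])+.102*np.array([np.cos(a),np.sin(a)])
for y in (.2,-.2):
    x=.134-.196*np.cos(1.25);z=.11+.196*np.sin(1.25)
    P=np.array([o[0]+x*np.cos(a)-y*np.sin(a),o[1]+x*np.sin(a)+y*np.cos(a),z,1]);v=c['world_to_cam']@P
    u=c['mtx']@[v[0],-v[1],-v[2]];print(u[:2]/u[2])
if m.sum()<30: print(workorder.hand_in())
E
```

```text
changed px 0
[187.36528569 127.29342596]
[341.7439284   54.92175662]
the job is handed in; nothing more can be done
None
```

The chest is open and the job is handed in: the plate at y = −120 mm was the release, the lid came to rest fully up, the arm drew back clear, and in the pictures none of the loose parts moved.

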